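Seat the marking template on its pins and lock it

ROBOT

A 6-joint arm with a two-finger parallel gripper is mounted at the origin on the work surface. World frame = base frame: x ahead of the robot, y to its left, z up, the work surface at z = 0. Lengths are in mm, angles in degrees, forces in N, time in s.
With the tool pointing down it reaches from about 300 to 850 mm from the base axis. Payload 4.2 kg.
Tool frame: the origin (TCP) lies midway between the tips of the shut fingers; the grasp point (between the pads) lies 19 mm behind it; z points along the fingers, y is the line along which they close (so a half turn about z gives the same grasp; the last joint's range is limited). The gripper opens to 91 mm and grips with 3 to 60 N. Pads are 32 mm wide; open, the fingers measure 118 mm over their backs; the gripper's body (76 mm by 178 mm) begins 60 mm behind the grasp point.
Start: joints at [-1.146, 18.312, 89.639, -0, 72.044, -1.146], TCP at [575.016, 0, 213.976] pointing down, gripper open.
Joint ranges: [-177.97, 177.97], [-48.28, 115.42], [12.27, 149.76], [-77.06, 257.06], [2.81, 150.46], [-146.56, 146.56]. Speed limits (degrees/s): [147.25, 147.25, 180, 180, 180, 180].

INTERFACE

Orientations are given as [roll, pitch, yaw] about the fixed x, y, z axes, in that order (R = Rz(yaw) Ry(pitch) Rx(roll)).
In Python, from workcell import env gives the robot as it stands.
- The arm moves only by the shell command python3 -m jog 'ROWS' [FORCE]. ROWS is a JSON object of lists of equal length, an entry for each row: "jaw": the finger opening in mm, from 0 to 91.2; "slide": the shift along the tool's x, y, z in units of 30 mm (1.0 is 30 mm), a list of three; "spin": the turn about the tool's z in units of 8 degrees (1.0 is 8 degrees). In form: {"jaw": [jaw, ...], "slide": [[dx, dy, dz], ...], "spin": [spin, ...]}. A call has 1 to 10 rows; each row shifts and turns the commanded pose from where the row before left it, along the tool's axes as they then stand; what a row does not reach is not made up. A row lasts 1/10 s, in which the tool goes at most 50 mm and 8.59 degrees, less where a joint would pass 70% of its speed; a pose out of reach is approached as far as the arm can. A call is refused whole if a number of a shift passes 1 or a number of a turn 1, either way. A call with a gripper value outside its range is refused whole. The fingers move at their own pace and stop on an object; FORCE is the grip in N (left out, the last holds). Time passes only in rows, so rows that do not move let the fingers close. It gives the time, the measured TCP pose, the force, the opening and the grip force at its end, in the units of the state.
- env.state(): the state, without advancing time (a new reading comes with each control period).
- env.grab_frame(name): name is "scene" or "side" or "wrist"; returns the picture (400x640x3 uint8, red, green, blue); there is no depth.
- env.camera_model(name): a dict with "fx", "fy", "cx", "cy" (pixels), "camera_from_world" (4x4, takes a point from world to camera coordinates). Camera axes: x right, y up, looking along -z (the intrinsics and any distortion apply to the point x, -y, -z); pixel columns grow to the right and rows downward; lengths in mm; the calibration is good to about 2 mm. A picture is of the moment at which its call begins: read the wrist's pose just before it. camera_model takes no time and is no camera call; for the wrist camera it gives the pose at the moment of the call.
- env.job_done(): hands the job in; it is judged then, once.
The state is a dict: "time_s": time; "qpos": joint angles; "qvel": joint speeds; "effort": joint torques, N m; "ee_pos": TCP position; "ee_rot": TCP orientation; "force": force on the tool from outside, world axes, zero at the start; "torque": the same for the moment, N m; "gripper_width": finger opening in mm; "gripper_force": force on a finger pad.
Only numpy, scipy, OpenCV 4.12 (cv2) and the standard library are available. Lean on these libraries where they do the work, as an engineer would, in place of code of your own. Each camera call takes 0.05 s, during which the arm holds its last target. There are 200 camera calls.

TASK

Put the aluminium marking template on the plywood marking board so that both locating pins stand in its two locating holes and it lies fully flat on the carton blank: rest it lightly on the pins and slide it sideways until it drops, without forcing it. Once it is down, slide the catch at the board's far side fully home over the template's edge, then let go; leave everything else on the bench where it is.

Things in the scene. Friction and masses are not known exactly. Their poses are not given: they have to be found in the camera images.
- template: Aluminium plate 150 (its x) by 200 (its y) by 6 mm, 0.33 to 0.53 kg, lying loose and flat on the table; origin: centre of its underside, z up. It has two small locating holes near its +x edge and, beside its handle, two large 71 x 29 mm marking windows that are not for the pins. On the board, its x must point the way the board's x does.
- template_handle (a point): Top centre of the template's black bow handle, 46 mm above the plate's underside. Its bar is 70 mm long along the plate's x, 14 mm wide (y), 16 mm high, open below between two end posts. Grip it across at its middle, fingers closing along the plate's y; the plate hangs nearly balanced there.
- hole_round (a point): Centre of the template's round locating hole, 11 mm diameter, at the underside: template frame (55, 70, 0) mm.
- hole_slot (a point): Centre of the template's other locating hole, a rectangular slot 11 mm (x) by 14 mm (y), at the underside: template frame (55, -70, 0) mm.
- board: Fixed plywood marking board 250 (x) by 240 (y) mm; origin: centre of its underside, on the table; x to its far side away from the robot, z up. A flat carton blank covers its near part, up to x = +24 mm; the blank's top, on which the template must lie, is 18 mm above the origin. The seated template's centre is at board x = -15 mm.
- pins_mid (a point): Board frame (40, 0, 18) mm: middle of the pin bar's adjusting range. Two upright steel pins, 9 mm thick with flat tips with rounded rims, 9 mm above the blank's top, stand on this steel bar 70 mm to either side (y) of its middle, which is clamped at y = -20 to +20 mm from here; the shift is not measured. A template resting on the pins outside its holes slopes, far side up, and can creep to -x.
- catch (a joint): Steel catch at the board's far side, at y = 0: 0 is open (at first 0 to 4 mm), 0.028 m is home. It slides to the board's -x against 2 N friction and stays where left. Its flat tongue, 30 mm wide, passes 2.5 mm over a seated template; its tip goes from board x = +68 to +40 mm (the template's edge is at +60). A template not down on its pins is in its way.
- catch_post (a point): Top centre of the catch's upright black post, 16 x 16 mm, 36 mm of it free above the tongue; it moves with the catch. When open it stands at about board (106, 0, 68) mm. Push it or pinch it from above.
- tape_roll: Roll of clear tape, ring 96 mm across, 46 mm high, near the board's robot side. Leave alone. Origin: centre of its underside.
- tape_core: Empty cardboard tape core, ring 84 mm across, 25 mm high, near the template. Leave alone. Origin: centre of its underside.
- marker: Marker pen 130 mm long, 19 mm thick, lying beyond the board. Leave alone. Origin: centre of its underside.
- small_carton: Closed carton 110 x 160 x 90 mm. Leave alone. Origin: centre of its underside.
- glue_bottle: White bottle 60 mm across, 150 mm high. Leave alone. Origin: centre of its underside.
Things that resemble listed ones, but are neither listed nor needed, are in the scene too. What is shaped like the template but purple is not meant.

How it is judged:
By the outcome, as a careful person would: the job done as asked, in the order asked, and still so for the second after the job is handed in, with the robot touching nothing.
It also fails if it takes over 67 s, if anything falls off the work surface, if the arm or the gripper's body presses on something with over 40 N, if the wrist force passes 120 N, or if a joint passes its speed limit or range.

## Working session

There is one attempt and no reset: what is moved stays moved. The work goes in short steps, Python scripts to look and compute and a shell command to move; the robot and the scene stay as the last step left them, time stands still between calls to the robot, and variables do not carry over. Pictures are saved under pics/ and viewed, at most 13 in all, crops included, and the job is handed in when it is done.

```bash
mkdir -p pics; ls; cat > h.py <<'E'
import numpy as np, cv2
from workcell import env
def grab(n,name):
    m=env.camera_model(n); im=env.grab_frame(n); np.savez('pics/'+name+'.npz',im=im,**{k:np.array(v) for k,v in m.items() if v is not None})
    cv2.imwrite('pics/'+name+'.png',im[:,:,::-1]); return im,m
def load(name):
    d=np.load('pics/'+name+'.npz',allow_pickle=True); return d['im'],d
def ray(m,uv):
    T=np.array(m['camera_from_world']);u,v=uv
    d=np.array([(u-m['cx'])/m['fx'],-(v-m['cy'])/m['fy'],-1.0])
    R=T[:3,:3]; return -R.T@T[:3,3], R.T@d
def onz(m,uv,z):
    o,d=ray(m,uv); return o+d*(z-o[2])/d[2]
def proj(m,p):
    T=np.array(m['camera_from_world']);c=T[:3,:3]@np.array(p)+T[:3,3]
    return np.array([m['cx']+m['fx']*c[0]/-c[2], m['cy']-m['fy']*c[1]/-c[2]])
E
python3 - <<'E'
from h import *
for n in ['scene','side','wrist']:
    im,m=grab(n,n+'0'); print(n,m.keys(),np.round(ray(m,(320,200)),2).tolist())
s=env.state(); print(s)
E
```

```text
pics
scene dict_keys(['fx', 'fy', 'cx', 'cy', 'camera_from_world']) [[1246.62, -422.9, 939.55], [-0.6, 0.28, -0.75]]
side dict_keys(['fx', 'fy', 'cx', 'cy', 'camera_from_world']) [[-122.23, -810.77, 964.31], [0.51, 0.53, -0.68]]
wrist dict_keys(['fx', 'fy', 'cx', 'cy', 'camera_from_world']) [[575.08, 67.09, 383.47], [0.0, -0.23, -0.97]]
{'time_s': 0.15, 'qpos': array([-1.14427344e+00,  1.83435409e+01,  8.96880819e+01, -7.38795215e-04,
        7.20438389e+01, -1.14770740e+00]), 'qvel': array([-0.00557736, -0.07539281, -0.23297411, -0.00618057,  0.12126532,
       -0.04586472]), 'effort': array([-5.72294630e-04, -4.12774551e+01, -2.32154489e+01,  7.26667210e-02,
        4.33494255e-02, -9.00343002e-05]), 'ee_pos': array([5.74639512e+02, 2.03290560e-02, 2.13325639e+02]), 'ee_rot': array([-1.79924539e+02, -8.09123363e-04,  9.00036617e+01]), 'force': array([ 0.83557584, -0.12222431, -1.02855954]), 'torque': array([ 0.04735217, -0.00572912, -0.04413662]), 'gripper_force': 0.0, 'gripper_width': 91.43819845953138}
```

View pics/scene0.png

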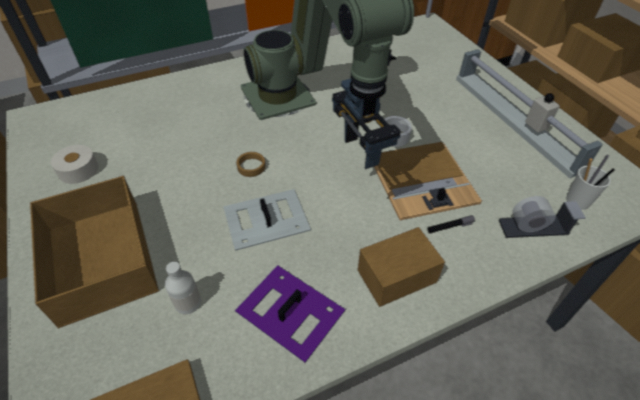

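View pics/side0.png

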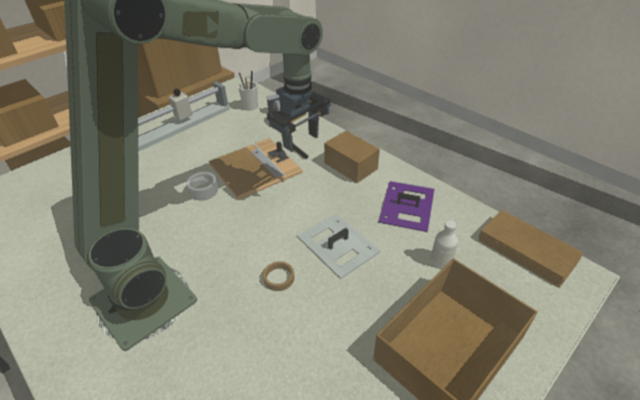

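The scene view shows the silver template at about (267,218), the purple lookalike at (290,310), the board at (427,183) with the catch at its far edge (437,197). The side view shows the template at (339,245) and the board at (255,167).

```bash
python3 - <<'E'
from h import *
_,m=load('scene0'); _,s=load('side0')
for n,p in dict(A=(224,200),B=(300,192),C=(311,233),D=(234,248),handle=(266,212)).items(): print('scene',n,onz(m,p,6 if n!='handle' else 30).round())
for n,p in dict(A=(297,239),B=(333,215),C=(380,249),D=(340,276)).items(): print('side',n,onz(s,p,6).round())
for n,p in dict(bA=(400,218),bB=(480,205),bC=(455,146)).items(): print('scene',n,onz(m,p,15).round())
for n,p in dict(bA=(210,160),bB=(240,195),bC=(301,174),bD=(270,138)).items(): print('side',n,onz(s,p,15).round())
for n,p in dict(core=(251,163),roll=(398,135),carton=(400,262),bottle=(184,290)).items(): print('scene',n,onz(m,p,20).round())
w,_=load('wrist0'); a,_=load('scene0'); b,_=load('side0')
A=cv2.resize(a[180:260,210:330],(480,320),interpolation=cv2.INTER_CUBIC);
B=cv2.resize(a[130:230,370:490],(320,267),interpolation=cv2.INTER_CUBIC)
o=np.zeros((590,800,3),np.uint8);o[:320,:480]=A;o[:267,480:]=B
C=cv2.resize(b[125:205,200:310],(360,262));o[325:587,:360]=C;o[325:575,370:770]=cv2.resize(w,(400,250))
cv2.imwrite('pics/m1.png',o[:,:,::-1])
E
```

```text
scene A [ 397. -310.    6.]
scene B [ 456. -110.    6.]
scene C [ 599. -140.    6.]
scene D [ 561. -334.    6.]
scene handle [ 504. -226.   30.]
side A [ 424. -132.    6.]
side B [ 571. -138.    6.]
side C [ 566. -331.    6.]
side D [ 416. -315.    6.]
scene bA [658.  90.  15.]
scene bB [709. 310.  15.]
scene bC [486. 392.  15.]
side bA [456. 367.  15.]
side bB [418. 137.  15.]
side bC [631.  74.  15.]
side bD [694. 318.  15.]
scene core [ 304. -199.   20.]
scene roll [374. 256.  20.]
scene carton [778.  15.  20.]
scene bottle [ 636. -475.   20.]
```

View pics/m1.png

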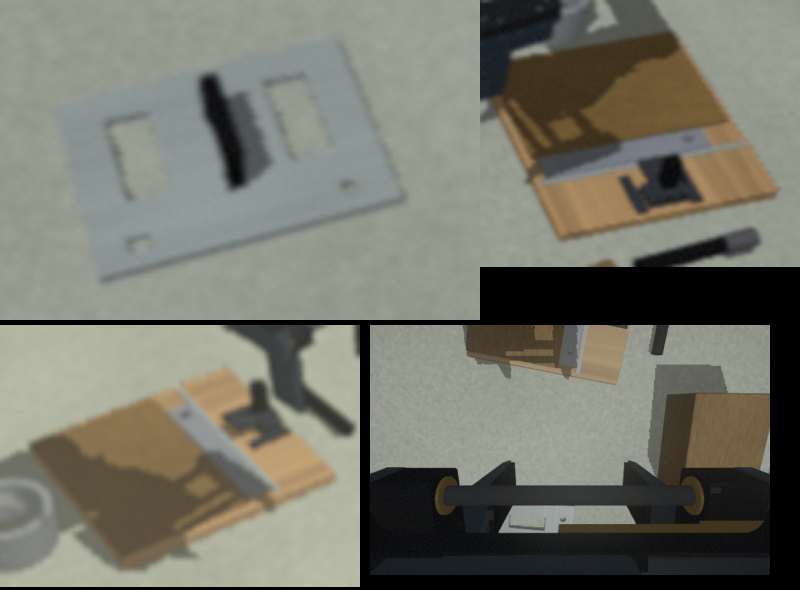

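The crop confirms that the template's small holes are on its far (+x) edge, with the round one towards +y. The pin bar lies across the board with the black catch behind it. Next I'll work out where the wrist camera's free area looks.

```bash
python3 - <<'E'
from h import *
_,m=load('wrist0')
print(m['fx'])
for v in (0,60,120,200,230):
  print(v,[ (onz(m,(u,v),20)-[575,0,0]).round().tolist()[:2] for u in (0,320,640)])
E
python3 -m jog '{"jaw":[91,91,91,91,91,91,91,91,91,91],"slide":[[0,0,0],[0,0,0],[0,0,0],[0,0,0],[0,0,0],[0,0,0],[0,0,0],[0,0,0],[0,0,0],[0,0,0]],"spin":[1,1,1,1,1,1,1,1,1,1]}'
```

```text
340.1012628796703
0 [[-307.0, 179.0], [1.0, 179.0], [307.0, 179.0]]
60 [[-319.0, 125.0], [1.0, 125.0], [319.0, 125.0]]
120 [[-332.0, 66.0], [1.0, 67.0], [332.0, 67.0]]
200 [[-351.0, -19.0], [1.0, -19.0], [352.0, -18.0]]
230 [[-359.0, -54.0], [1.0, -53.0], [359.0, -53.0]]
time_s: 1.15
ee_pos: [574.8, 0.0, 213.6]
ee_rot: [-180.0, 0.0, 9.7]
force: [0.3, 0.1, -0.2]
gripper_width: 91.0
gripper_force: 0.0
```

```bash
python3 -m jog '{"jaw":[91,91,91,91,91,91,91,91,91,91],"slide":[[0,0,0.7],[0,0,0.7],[0,0,0.7],[-0.56,-1,0],[-0.56,-1,0],[-0.56,-1,0],[-0.56,-1,0],[-0.56,-1,0],[-0.56,-1,0],[-0.56,-1,0]],"spin":[1,1,1,0.2,0,0,0,0,0,0]}' && python3 -m jog '{"jaw":[91,91],"slide":[[0,0,0],[0,0,0]],"spin":[0,0]}'; python3 - <<'E'
from h import *
im,m=grab('wrist','w1'); grab('scene','s1'); grab('side','d1')
E
```

```text
time_s: 2.15
ee_pos: [516.6, 234.9, 150.7]
ee_rot: [180.0, 0.0, -15.6]
force: [0.6, -0.0, 0.2]
gripper_width: 91.0
gripper_force: 0.0
time_s: 2.35
ee_pos: [516.9, 234.0, 150.6]
ee_rot: [179.9, 0.0, -15.5]
force: [-0.8, -1.1, -0.0]
gripper_width: 91.3
gripper_force: 0.0
```

View pics/w1.png

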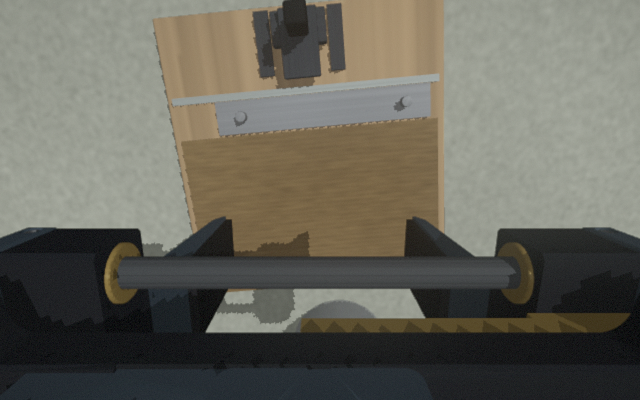

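The wrist view shows the pins at about (240,118) and (402,101) on the grey bar, which is shifted to the right (-y). The catch post is at the top, near (294,15). I'll zoom in on the pins and fit the edges.

```bash
python3 - <<'E'
from h import *
im,m=load('w1')
o=np.zeros((600,800,3),np.uint8)
o[:300,:400]=cv2.resize(im[100:136,216:264],(400,300),interpolation=cv2.INTER_NEAREST)
o[:300,400:]=cv2.resize(im[84:120,380:428],(400,300),interpolation=cv2.INTER_NEAREST)
o[300:,:]=cv2.resize(im[0:150,140:460],(800,300),interpolation=cv2.INTER_CUBIC)
cv2.imwrite('pics/m2.png',o[:,:,::-1])
E
```

```text
(no output)
```

View pics/m2.png

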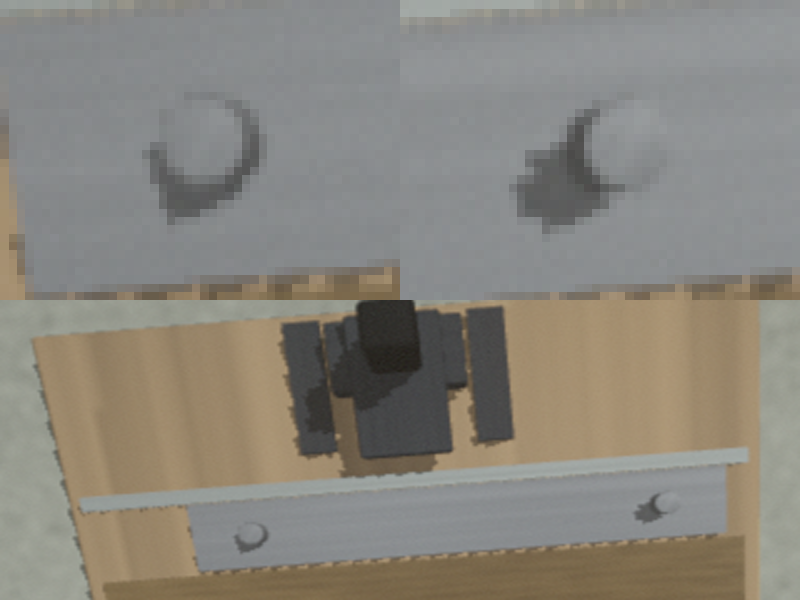

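```bash
python3 - <<'E'
from h import *
_,m=load('w1')
L=onz(m,(239.9,116.3),27);R=onz(m,(406.8,100.5),27)
print(L,R,np.linalg.norm(L-R)); d=(L-R)[:2]; yaw=np.degrees(np.arctan2(-d[0],d[1])); print('yaw',yaw)
x=np.array([np.cos(np.radians(yaw)),np.sin(np.radians(yaw))]); y=np.array([-x[1],x[0]])
mid=(L+R)[:2]/2; print('mid',mid,'seat template centre',mid-55*x)
def b(p): q=p[:2]-mid; return np.round([q@x+40,q@y],1)
print('tongue tip corners',[b(onz(m,p,30)) for p in ((284,63.2),(320.5,60))])
print('post top near corners',[b(onz(m,p,68)) for p in ((286,28.8),(307,29.5))])
print('board edges', [b(onz(m,p,15)) for p in ((154,15),(176,118),(443.5,20),(437,100))])
for n,pz in (('s1',m),):
  s=load(n)[1]; print([proj(s,list(p)) for p in (L,R)])
E
```

```text
[601.25707548 279.54410674  27.        ] [576.451277   142.19039705  27.        ] 139.57567553977637
yaw -10.23715511634406
mid [588.85417624 210.8672519 ] seat template centre [534.72974515 220.64201323]
tongue tip corners [array([77.5, 28. ]), array([77.2, -1.3])]
post top near corners [array([93.1, 21.1]), array([91.4,  6.9])]
board edges [array([126. , 130.5]), array([ 44. , 128.2]), array([ 100.9, -104.6]), array([ 38.4, -98.8])]
[array([447.90832601, 179.15202738]), array([401.34997872, 188.18819133])]
```

```bash
python3 -m jog '{"jaw":[91,91,91,91,91,91,91,91,91,91],"slide":[[0,0,0],[0,0,0],[0,1,0],[0,1,0],[0,1,0],[0,1,0],[0,1,0],[0,1,0],[0,1,0],[0,1,0]],"spin":[-0.7,-0.7,0,0,0,0,0,0,0,0]}' && python3 -m jog '{"jaw":[91,91,91,91,91,91,91,91,91,91],"slide":[[-0.3,1,0],[-0.3,1,0],[0,1,0],[0,1,0],[0,1,0],[0,1,0],[0,1,0],[0,0.5,0],[0,0,0],[0,0,0]],"spin":[0,0,0,0,0,0,0,0,0,0]}'; python3 - <<'E'
from h import *
im,m=grab('wrist','w2'); grab('scene','s2'); grab('side','d2')
_,m1=load('w1')
L=onz(m1,(239.9,116.3),27);R=onz(m1,(406.8,100.5),27);d=(L-R)[:2]
y=d/np.linalg.norm(d);x=np.array([y[1],-y[0]]);mid=(L+R)[:2]/2
def b(p): q=p[:2]-mid; return np.round([q@x+40,q@y],1)
print('tongue tip',[b(onz(m1,p,30)) for p in ((284,79),(320.5,77))])
print('post', [b(onz(m1,p,68)) for p in ((286,32),(307,36))])
E
```

```text
time_s: 3.5
ee_pos: [498.5, -8.0, 151.1]
ee_rot: [180.0, -0.0, -4.5]
force: [0.3, 0.2, 0.2]
gripper_width: 91.3
gripper_force: 0.0
time_s: 4.5
ee_pos: [463.3, -228.2, 150.8]
ee_rot: [-179.9, 0.0, -4.5]
force: [-0.2, 0.2, 0.5]
gripper_width: 90.8
gripper_force: 0.0
tongue tip [array([65.6, 29.4]), array([64.5, -0.2])]
post [array([91.1, 21.3]), array([87.4,  7.3])]
```

View pics/w2.png

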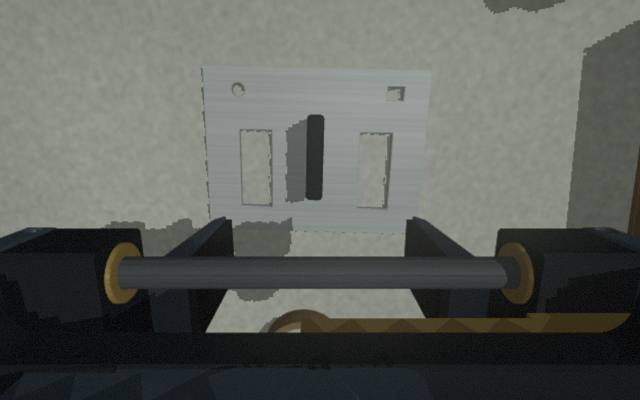

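The template sits squarely in view: round hole at about (238,89), slot at (396,93), handle bar at columns 307–324 and rows 114–200. I'll measure these.

```bash
python3 - <<'E'
from h import *
im,m=load('w2')
i=im.astype(int); print('plate',i[110,350],'table',i[40,150], 'table in hole',i[90,396],i[170,375])
g=(i[:,:,2]-i[:,:,0]); print(g[110,350],g[40,150])
mask=((g>g[40,150]*.4+g[110,350]*.6-0)&(i[:,:,0]>90)).astype(np.uint8)
mask=cv2.medianBlur(mask*255,3)
def rowcross(): 
    top=[];lef=[];rig=[]
    for u in range(260,420,4):
        c=np.where(mask[40:110,u]>0)[0]
        if len(c): top.append((u,40+c[0]-.5))
    for v in range(85,200,4):
        c=np.where(mask[v,170:230]>0)[0]; d=np.where(mask[v,400:460]>0)[0]
        if len(c): lef.append((170+c[0]-.5,v))
        if len(d): rig.append((400+d[-1]+.5,v))
    return top,lef,rig
out=[]
for e in rowcross():
    P=np.array([onz(m,p,6)[:2] for p in e]); l=cv2.fitLine(P.astype(np.float32),cv2.DIST_HUBER,0,.01,.01).ravel(); out.append(l); print(len(e),l)
def X(a,b): 
    s=np.linalg.solve(np.c_[a[:2],-b[:2]],b[2:]-a[2:]); return a[2:]+s[0]*a[:2]
A,B=X(out[0],out[1]),X(out[0],out[2]); print('far corners',A,B,np.linalg.norm(A-B))
d=A-B; yaw=np.degrees(np.arctan2(-d[0],d[1])); print('yaw',yaw)
y=d/np.linalg.norm(d);x=np.array([y[1],-y[0]]); print('centre by edges',(A+B)/2-75*x)
hm=((i.max(2)<75)).astype(np.uint8); hm[:105]=0;hm[208:]=0;hm[:,:296]=0;hm[:,335:]=0
c=max(cv2.findContours(hm,0,2)[0],key=cv2.contourArea); r=cv2.minAreaRect(c); print(r)
bx=cv2.boxPoints(r); W=np.array([onz(m,p,46)[:2] for p in bx]); print('handle',W.mean(0),np.linalg.norm(W[0]-W[1]),np.linalg.norm(W[1]-W[2]))
hs=[onz(m,p,6)[:2] for p in ((237.8,89.5),(396,93.5))]; print('holes',hs); print('pred',[(A+B)/2-20*x+s*70*y for s in(1,-1)])
o=np.hstack([cv2.resize(im[70:110,215:265],(400,320),interpolation=0),cv2.resize(im[70:110,370:420],(400,320),interpolation=0)])
cv2.imwrite('pics/m3.png',o[:,:,::-1])
E
```

```text
plate [148 155 152] table [134 138 129] table in hole [141 145 135] [143 146 136]
4 -5
40 [ 1.01878084e-01  9.94796872e-01  5.71974670e+02 -2.52856735e+02]
29 [ 9.9455088e-01 -1.0425204e-01  5.1798901e+02 -1.2850624e+02]
29 [ 9.94726241e-01 -1.02565475e-01  5.02610962e+02 -3.27365112e+02]
far corners [ 584.00085 -135.42581] [ 563.69916 -333.66388] 199.27492
yaw -5.8473144
centre by edges [ 499.2402 -226.904 ]
((314.2315979003906, 156.9950408935547), (17.12669563293457, 84.18927764892578), 1.0609116554260254)
handle [ 499.79609807 -226.82366702] 67.71037681934445 13.411503145277644
holes [array([ 560.88514762, -163.58160699]), array([ 546.7400796 , -302.58568582])]
pred [array([ 561.0855 , -162.87152], dtype=float32), array([ 546.8226 , -302.14307], dtype=float32)]
```

```bash
python3 -m jog '{"jaw":[91,91,91,91,91,91,91,91,50,50],"slide":[[0.6,-0.085,0],[0.6,-0.085,0],[0,0,0.9],[0,0,0.9],[0,0,0.9],[0,0,0.9],[0,0,0.5],[0,0,0.26],[0,0,0],[0,0,0]],"spin":[0.17,0,0,0,0,0,0,0,0,0]}' 30
```

```text
time_s: 5.65
ee_pos: [500.7, -226.6, 20.9]
ee_rot: [180.0, -0.1, -5.7]
force: [0.4, 0.5, 0.3]
gripper_width: 78.0
gripper_force: 0.0
```

```bash
python3 -m jog '{"jaw":[0,0,0,0,0,0,0,0,0,0],"slide":[[0,0,0],[0,0,0],[0,0,0],[0,0,0],[0,0,0],[0,0,0],[0,0,0],[0,0,0],[0,0,0],[0,0,0]],"spin":[0,0,0,0,0,0,0,0,0,0]}' 30
```

```text
time_s: 6.65
ee_pos: [500.0, -226.8, 20.1]
ee_rot: [180.0, -0.0, -5.8]
force: [-0.0, -0.5, -0.3]
gripper_width: 14.0
gripper_force: 30.0
```

```bash
python3 -m jog '{"jaw":[0,0,0,0,0,0,0,0,0,0],"slide":[[0,0,-0.3],[0,0,-0.7],[0,0,-0.8],[0,0,-0.8],[0,0,-0.7],[0,-0.4,-0.3],[0,-0.8,0],[0,-1,0],[0,-1,0],[0,-1,0]],"spin":[0,0,0,0,0,0,0,0,0,0]}' 45 && python3 -m jog '{"jaw":[0,0,0,0,0,0,0,0,0,0],"slide":[[0,-1,0],[0,-1,0],[0,-1,0],[0,-1,0],[0,-1,0],[0,-1,0],[0,-1,0],[0,-1,0],[0,-0.7,0],[0,-0.3,0]],"spin":[0,0,0,0,0,0,0,0.25,0.3,0]}'; python3 -m jog '{"jaw":[0],"slide":[[0,0,0]],"spin":[0]}'
```

```text
time_s: 7.65
ee_pos: [511.7, -99.2, 127.5]
ee_rot: [-180.0, 0.1, -5.8]
force: [0.9, 0.4, -3.2]
gripper_width: 13.9
gripper_force: 45.0
time_s: 8.65
ee_pos: [540.1, 169.5, 127.4]
ee_rot: [180.0, 0.1, -10.0]
force: [-0.3, -0.1, -4.0]
gripper_width: 13.5
gripper_force: 45.0
time_s: 8.75
ee_pos: [540.4, 168.2, 127.5]
ee_rot: [180.0, 0.1, -10.0]
force: [-0.9, 0.2, -2.6]
gripper_width: 13.8
gripper_force: 45.0
```

```bash
python3 -m jog '{"jaw":[0,0,0,0,0,0,0,0],"slide":[[-0.24,-0.85,0],[-0.24,-0.85,0],[0,0,0.6],[0,0,0.6],[0,0,0.6],[0,0,0.4],[0,0,0.2],[0,0,0]],"spin":[0.03,0,0,0,0,0,0,0]}'; python3 - <<'E'
from h import *
im,m=grab('wrist','w3'); s=env.state(); print(s['ee_pos'],s['ee_rot'],s['force'])
o=np.vstack([cv2.resize(im[0:225,100:540],(800,300),interpolation=2)])
cv2.imwrite('pics/w3c.png',cv2.resize(im[0:240,120:520],(800,480),interpolation=cv2.INTER_CUBIC)[:,:,::-1])
E
```

```text
time_s: 9.55
ee_pos: [535.6, 219.1, 55.5]
ee_rot: [179.9, 0.1, -10.4]
force: [-0.1, -0.1, -4.3]
gripper_width: 13.8
gripper_force: 45.0
[536.23896808 219.51030224  56.27934361] [ 1.79994512e+02 -4.24162669e-03 -1.04184916e+01] [ 1.05963472  0.06088711 -3.01914811]
```

View pics/w3c.png

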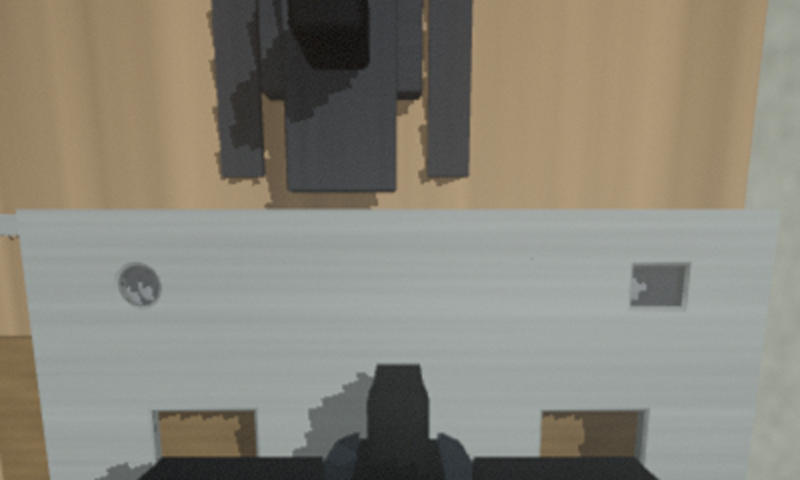

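The plate hovers level over the pins. The round hole is at about (190,142) in the full image and the slot at (450,142). The catch tongue is clear of the plate's far edge. I'll compare the hole rays with the measured pins.

```bash
python3 - <<'E'
from h import *
_,m1=load('w1'); im,m=load('w3')
L=onz(m1,(239.9,116.3),27);R=onz(m1,(406.8,100.5),27)
print('pin px',proj(m,L),proj(m,R), proj(m,L-[0,0,9]),proj(m,R-[0,0,9]))
H=[onz(m,p,42) for p in ((189.3,142),(449.6,142.2))]
a=np.radians(-10.4);x=np.array([np.cos(a),np.sin(a)]);y=np.array([-x[1],x[0]])
for h,p in zip(H,(L,R)): q=(p-h)[:2]; print('pin minus hole, board x,y:',q@x,q@y)
print(np.linalg.norm(H[0]-H[1]),H)
d=(H[0]-H[1]);print('plate yaw',np.degrees(np.arctan2(-d[0],d[1])))
o=np.hstack([cv2.resize(im[122:162,165:215],(400,320),interpolation=0),cv2.resize(im[122:162,425:475],(400,320),interpolation=0)])
cv2.imwrite('pics/m4.png',o[:,:,::-1])
E
```

```text
pin px [195.89549287 142.70098539] [438.03682328 142.05502222] [201.12063829 141.6853171 ] [432.92923367 141.06718481]
pin minus hole, board x,y: -1.3746925864962705 1.8480853370092816
pin minus hole, board x,y: -0.9020721982923421 0.9617894547771879
138.6888366936812 [array([602.27556911, 277.47822439,  42.        ]), array([577.16490807, 141.08156708,  42.        ])]
plate yaw -10.431365175694003
```

View pics/m4.png

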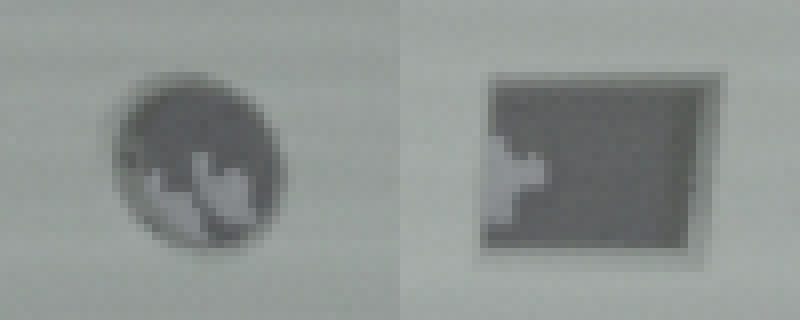

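```bash
python3 -m jog '{"jaw":[0,0,0,0,0],"slide":[[-0.035,-0.045,0],[0,0,0.12],[0,0,0.1],[0,0,0],[0,0,0]],"spin":[0.02,0,0,0,0]}'; for k in 1 2 3 4 5 6; do python3 - <<'E'
from workcell import env
env.grab_frame('side'); s=env.state(); print(s['ee_pos'].round(1),s['force'].round(1),s['torque'].round(2),s['ee_rot'].round(2))
E
done
```

```text
time_s: 10.1
ee_pos: [535.3, 221.4, 49.5]
ee_rot: [180.0, -0.0, -10.6]
force: [0.9, 0.4, -3.8]
gripper_width: 13.9
gripper_force: 45.0
[535.4 221.4  49.6] [ 0.4 -0.6 -3.9] [0.06 0.13 0.01] [-1.800e+02 -1.000e-02 -1.055e+01]
[535.4 221.4  49.6] [-0.9  0.3 -3.3] [0.06 0.17 0.  ] [-1.7999e+02 -2.0000e-02 -1.0560e+01]
[535.4 221.4  49.7] [-0.2 -1.1 -3.3] [0.11 0.1  0.02] [-1.7999e+02 -2.0000e-02 -1.0560e+01]
[535.4 221.4  49.7] [ 0.1 -0.7 -3.1] [0.05 0.15 0.01] [-1.7999e+02 -2.0000e-02 -1.0560e+01]
[535.4 221.4  49.6] [ 0.1  0.1 -3.4] [0.08 0.12 0.05] [-1.7999e+02 -1.0000e-02 -1.0560e+01]
[535.4 221.4  49.7] [-0.   0.6 -3.9] [ 0.09  0.13 -0.  ] [-1.7999e+02 -1.0000e-02 -1.0560e+01]
```

```bash
python3 -m jog '{"jaw":[0,0,0,0],"slide":[[0,0,0.05],[0,0,0.05],[0,0,0],[0,0,0]],"spin":[-0.035,0,0,0]}'; python3 -m jog '{"jaw":[0,0,0],"slide":[[0,0,0.05],[0,0,0],[0,0,0]],"spin":[0,0,0]}'
```

```text
time_s: 10.8
ee_pos: [535.2, 221.3, 46.4]
ee_rot: [180.0, 0.0, -10.3]
force: [-0.1, -0.0, -4.1]
gripper_width: 13.8
gripper_force: 45.0
time_s: 11.1
ee_pos: [535.2, 221.3, 45.0]
ee_rot: [180.0, 0.0, -10.3]
force: [-0.4, 0.1, -3.9]
gripper_width: 13.8
gripper_force: 45.0
```

```bash
python3 -m jog '{"jaw":[0,0,0],"slide":[[0,0,0.05],[0,0,0],[0,0,0]],"spin":[0,0,0]}'; python3 -m jog '{"jaw":[0,0,0],"slide":[[0,0,0.05],[0,0,0],[0,0,0]],"spin":[0,0,0]}'
```

```text
time_s: 11.4
ee_pos: [535.3, 221.3, 43.5]
ee_rot: [180.0, -0.0, -10.3]
force: [-0.4, -1.1, -3.3]
gripper_width: 13.6
gripper_force: 45.0
time_s: 11.7
ee_pos: [535.2, 221.3, 42.0]
ee_rot: [180.0, 0.0, -10.3]
force: [-0.5, -0.5, -4.0]
gripper_width: 14.0
gripper_force: 45.0
```

```bash
python3 -m jog '{"jaw":[0,0,0],"slide":[[0,0,0.07],[0,0,0],[0,0,0]],"spin":[0,0,0]}'; python3 -m jog '{"jaw":[0,0,0],"slide":[[0,0,0.04],[0,0,0],[0,0,0]],"spin":[0,0,0]}'
```

```text
time_s: 12.0
ee_pos: [535.2, 221.3, 39.8]
ee_rot: [180.0, 0.0, -10.3]
force: [0.7, -1.1, -3.8]
gripper_width: 13.7
gripper_force: 45.0
time_s: 12.3
ee_pos: [535.3, 221.3, 38.7]
ee_rot: [180.0, 0.0, -10.3]
force: [0.7, -0.9, -2.9]
gripper_width: 13.9
gripper_force: 45.0
```

```bash
python3 -m jog '{"jaw":[0,0,0],"slide":[[0,0,0.025],[0,0,0],[0,0,0]],"spin":[0,0,0]}'; python3 -m jog '{"jaw":[0,0,0],"slide":[[0,0,0.015],[0,0,0],[0,0,0]],"spin":[0,0,0]}'; python3 - <<'E'
from h import *
im,m=grab('wrist','w5')
o=np.vstack([cv2.resize(im[60:210,120:520],(800,300),interpolation=2),np.hstack([cv2.resize(im[122:162,165:215],(400,300),interpolation=0),cv2.resize(im[122:162,425:475],(400,300),interpolation=0)])])
cv2.imwrite('pics/m5.png',o[:,:,::-1])
E
```

```text
time_s: 12.6
ee_pos: [535.3, 221.3, 38.1]
ee_rot: [180.0, -0.0, -10.3]
force: [-0.3, -2.1, -1.6]
gripper_width: 13.8
gripper_force: 45.0
time_s: 12.9
ee_pos: [535.3, 221.3, 38.1]
ee_rot: [-180.0, -0.0, -10.3]
force: [-1.8, -3.1, 4.6]
gripper_width: 13.9
gripper_force: 45.0
```

View pics/m5.png

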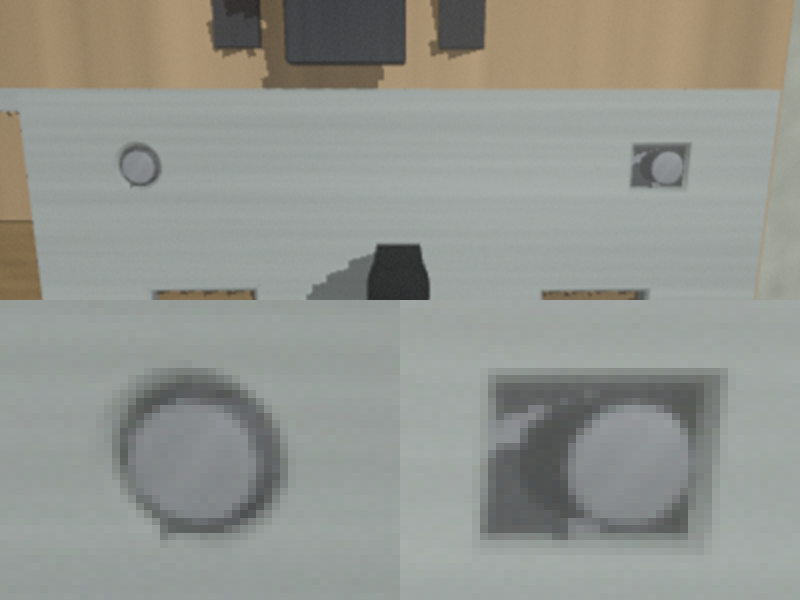

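Both pins stand in their holes, centred in the round one and near the right side of the slot. The plate is down and bearing on the blank (z 38.1). I'll release, raise and locate the catch line.

```bash
python3 -m jog '{"jaw":[30,50,60,60,60,60,60,60,60,60],"slide":[[0,0,-0.015],[0,0,0],[0,0,0],[0,0,0],[0,0,0],[0,0,0],[0,0,-0.3],[0,0,-0.5],[0,0,-0.6],[0,0,-0.5]],"spin":[0,0,0,0,0,0,0,0,0,0]}'; python3 - <<'E'
from h import *
im,m=load('w5'); o=np.array([535.3,221.3]); a=np.radians(-10.3);x=np.array([np.cos(a),np.sin(a)]);y=np.array([x[1],-x[0]])
for p in ((120+285/2,60+64/2),(120+406/2,60+64/2)): q=onz(m,p,30)[:2]-o; print('tongue tip rel TCP tool x,y',q@x,q@y)
for p in ((120+290/2,0),(120+368/2,34)): 
  _,m3=load('w3'); q=onz(m3,p,68)[:2]-[536.0,219.4]; print('post edges rel TCP(w3)',q@x,q@y)
grab('wrist','w6'); grab('side','d6')
E
```

```text
time_s: 13.95
ee_pos: [535.7, 221.5, 96.6]
ee_rot: [-180.0, -0.1, -10.3]
force: [0.6, -0.4, 0.2]
gripper_width: 60.1
gripper_force: 0.0
tongue tip rel TCP tool x,y 80.01710223562003 -28.736592240059263
tongue tip rel TCP tool x,y 80.05051304076672 1.5269619889326493
post edges rel TCP(w3) 114.75232044040348 -22.37218264628593
post edges rel TCP(w3) 101.74475585224087 -6.2925258245717774
```

```bash
python3 -m jog '{"jaw":[0,0,0,0,0,0,0,0,0,0],"slide":[[0.6,-0.1,0],[1,-0.1,0],[1,-0.1,0],[1,-0.14,0],[1,0,0],[0.55,0,0],[0,0,0.2],[0,0,0.6],[0,0,0.6],[0,0,0.4]],"spin":[0,0,0,0,0,0,0,0,0,0]}' 20; python3 -m jog '{"jaw":[0],"slide":[[0,0,0]],"spin":[0]}'; python3 - <<'E'
from h import *
a,_=grab('scene','s7'); b,_=grab('side','d7')
o=np.vstack([cv2.resize(a[90:240,340:500],(640,600),interpolation=2)])
o=np.hstack([cv2.resize(a[100:230,370:490],(400,433),interpolation=2),cv2.resize(b[70:200,190:310],(400,433),interpolation=2)])
cv2.imwrite('pics/m7.png',o[:,:,::-1])
E
```

```text
time_s: 15.05
ee_pos: [687.3, 206.7, 38.8]
ee_rot: [179.9, 0.2, -10.3]
force: [-0.6, 0.7, -0.4]
gripper_width: 0.7
gripper_force: 0.0
time_s: 15.15
ee_pos: [687.1, 206.5, 38.3]
ee_rot: [179.9, 0.3, -10.3]
force: [-0.9, 0.4, 0.4]
gripper_width: 0.8
gripper_force: 0.0
```

View pics/m7.png

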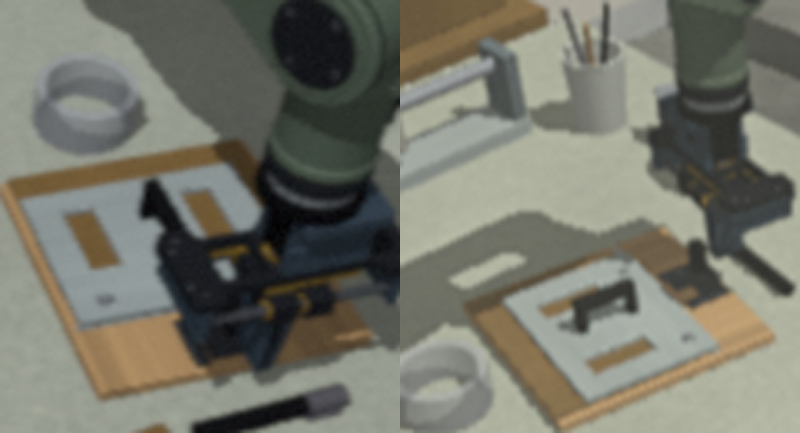

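The side crop shows the plate flat on the board, and the shut fingers just behind the catch post. Now I'll push it gently toward -x.

```bash
python3 -m jog '{"jaw":[0,0,0],"slide":[[0,0,-0.1],[-0.3,0,0],[0,0,0]],"spin":[0,0,0]}'; python3 -m jog '{"jaw":[0,0,0,0,0],"slide":[[-0.1,0,0],[-0.1,0,0],[-0.1,0,0],[-0.1,0,0],[0,0,0]],"spin":[0,0,0,0,0]}';  python3 -m jog '{"jaw":[0,0,0,0],"slide":[[-0.1,0,0],[-0.1,0,0],[-0.1,0,0],[0,0,0]],"spin":[0,0,0,0]}'
```

```text
time_s: 15.55
ee_pos: [679.9, 208.7, 45.0]
ee_rot: [-180.0, -0.0, -10.3]
force: [-0.4, 0.2, -0.2]
gripper_width: 0.5
gripper_force: 0.0
time_s: 16.05
ee_pos: [668.7, 210.7, 44.2]
ee_rot: [-180.0, 0.0, -10.3]
force: [1.7, -0.6, 1.0]
gripper_width: 0.3
gripper_force: 0.6
time_s: 16.45
ee_pos: [659.4, 212.3, 43.9]
ee_rot: [180.0, 0.1, -10.3]
force: [0.8, 0.1, 0.0]
gripper_width: 0.1
gripper_force: 0.5
```

```bash
python3 -m jog '{"jaw":[0,0,0],"slide":[[-0.1,0,0],[-0.06,0,0],[0,0,0]],"spin":[0,0,0]}'; for k in 1 2 3; do python3 -m jog '{"jaw":[0,0],"slide":[[-0.04,0,0],[0,0,0]],"spin":[0,0]}' | grep -E "ee_pos|force:"; done
```

```text
time_s: 16.75
ee_pos: [654.9, 213.1, 43.9]
ee_rot: [180.0, 0.0, -10.3]
force: [0.9, 0.5, -0.0]
gripper_width: 0.3
gripper_force: 0.5
ee_pos: [654.0, 213.2, 43.9]
force: [1.1, 0.5, 0.3]
gripper_force: 0.8
ee_pos: [653.6, 213.3, 43.9]
force: [4.1, 0.3, -1.5]
gripper_force: 1.9
ee_pos: [653.5, 213.3, 44.0]
force: [6.2, -0.2, -2.7]
gripper_force: 3.3
```

```bash
python3 -m jog '{"jaw":[0,0,0,0],"slide":[[-0.06,0,0],[-0.06,0,0],[0,0,0],[0,0,0]],"spin":[0,0,0,0]}' | grep -E "ee_pos|force:"; python3 -m jog '{"jaw":[0,0,0,0,0,0,0,0,0],"slide":[[0.2,0,0],[0.5,0,0],[0.5,0,0],[0,0,-0.5],[0,0,-0.8],[0,0,-0.8],[0,0,-0.8],[0,0,-0.5],[0,0,0]],"spin":[0,0,0,0,0,0,0,0,0]}' && python3 -m jog '{"jaw":[0,0,0,0,0,0,0],"slide":[[-1,0,0],[-1,0,0],[-1,0,0],[-1,0,0],[-0.8,0,0],[0,0,0],[0,0,0]],"spin":[0,0,0,0,0,0,0]}'; python3 - <<'E'
from h import *
grab('scene','s8'); grab('side','d8'); im,m=grab('wrist','w8')
cv2.imwrite('pics/m8.png',cv2.resize(im[0:225,120:520],(800,450),interpolation=cv2.INTER_CUBIC)[:,:,::-1])
E
```

```text
ee_pos: [653.4, 213.4, 44.2]
force: [14.4, -3.4, -6.5]
gripper_force: 6.9
time_s: 18.65
ee_pos: [683.9, 208.6, 150.0]
ee_rot: [-179.9, -0.2, -10.3]
force: [-0.6, 0.9, -0.5]
gripper_width: 0.5
gripper_force: 0.0
time_s: 19.35
ee_pos: [541.4, 233.6, 146.0]
ee_rot: [180.0, 0.0, -10.2]
force: [1.0, 0.2, 0.3]
gripper_width: 0.4
gripper_force: 0.0
```

View pics/m8.png

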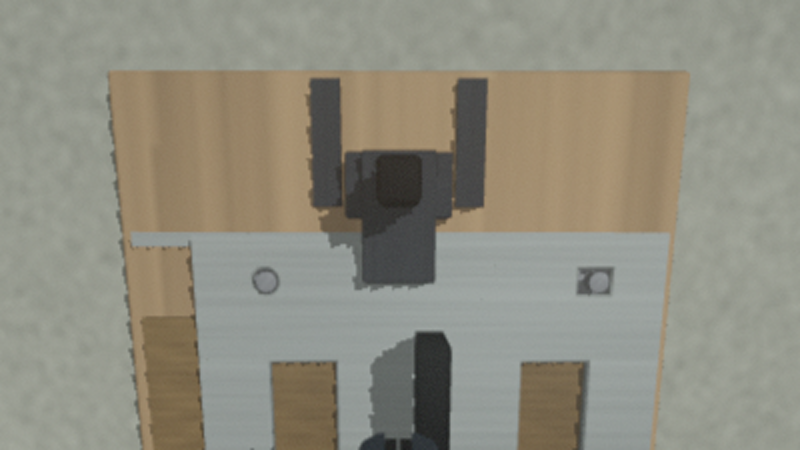

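The tongue tip (row 283) is level with the pin centres (row 281), so it is at board x ≈ 40, which is fully home against a hard stop. Both pins are still in their holes, and the robot is clear of everything.

```bash
python3 -c "
from workcell import env
print(env.job_done())"
```

```text
the job is handed in; nothing more can be done
None
```

The template lies flat on the carton blank with both pins in its locating holes, the catch is fully home over its edge, the robot is clear, and the job was handed in at about 19.5 s; lowered straight onto the pins, the plate dropped in without needing the sideways slide.

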